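# Load the reagent carrier and hold it ready

## Task

Load the two tall capped vials from the steel tray into the grey carrier that is parked in the white dock: the thick vial into the large pocket and the slim vial into the small pocket, each let go standing right down on the pocket's floor. Then take the carrier by its handle, lift it about 10 cm out of the dock and finish while still holding it there, level and still, not put down or let go. Keep the vials and the carrier from tipping over, and leave the short jar, the dropper bottle and the little cup where they are.

Things in the scene. Friction and masses are not known exactly. Their poses are not given: they have to be found in the camera images.
- vial_thick_mid (a point): Centre (half-way up) of the thick vial: an upright cylinder 28 mm in diameter and 75 mm tall, amber glass with a white cap as wide as the body (top 23 mm), about 55 g, flat foot. z is its axis, up. It starts standing on the tray, its centre 42.5 mm above the work surface.
- vial_slim_mid (a point): Centre (half-way up) of the slim vial: like the thick one, but 20 mm in diameter; also 75 mm tall, about 28 g.
- carrier_handle (a point): Centre of the carrier's handle, a black bar 16 mm thick along the carrier's x, 52 mm long along its y, 20 mm high, on two steel posts (8 mm thick, at y = +-22 mm); pinch it across x from above. Its centre is 95 mm and its top 105 mm above the carrier's underside, mid-way along its length. Axes are the carrier's.
- pocket_large (a point): Centre of the mouth of the carrier's large round pocket (30.5 mm bore, 24 mm deep with a flat floor, level with the block's top), 65 mm from the handle along the carrier's +y. A seated vial stands with its centre 13.5 mm above this point. Axes as the carrier's.
- pocket_small (a point): Centre of the mouth of the carrier's small round pocket (22.5 mm bore, 24 mm deep), 65 mm from the handle along the carrier's -y. A seated vial stands with its centre 13.5 mm above this point. Axes as the carrier's.
- carrier: The loose grey carrier, a block 62 mm (x) by 182 mm (y) by 32 mm high with two pockets and a handle, about 0.35 kg empty. Origin at the centre of its underside, y along its length towards the large pocket, z up. It starts parked level in the dock.
- vial_thick: The thick vial; origin at the centre of its foot.
- vial_slim: The slim vial; origin at the centre of its foot.
- dock: The fixed white dock, 76 by 196 mm; origin on the work surface under its centre, axes as the parked carrier's. Its floor is 12 mm above the work surface, with a rim 6 mm higher all round, 3 mm from the parked carrier's sides (the parked handle's centre is 107 mm above the work surface).
- tray: The fixed steel tray, 160 by 180 mm, floor 5 mm above the work surface, rim 10 mm; origin on the work surface under its centre. Vials, jar and dropper bottle stand on it about 80 mm apart.
- short_jar: A short wide capped jar on the tray, 32 mm in diameter and 40 mm tall, to be left alone; origin at its foot.
- dropper: A small white dropper bottle on the tray, 26 mm in diameter and 56 mm tall with a pointed nozzle, to be left alone; origin at its foot.
- med_cup: A small clear loose cup on the work surface, 40 mm in diameter and 35 mm tall, to be left alone; origin at its foot.
Not all that is in view belongs to the job. Leave any pink look-alike of the vial_thick alone.

How it is judged (in metres and radians):
On the way:
1. both vials stand in their own pockets, let go, while the carrier is still in the dock (x of vial_thick_mid in the frame of pocket_large between -0.01 and 0.01 m and y of vial_thick_mid in the frame of pocket_large between -0.01 and 0.01 m and z of vial_thick_mid in the frame of pocket_large between 0.005 and 0.017 m and angle between each of vial_thick_mid, vial_slim_mid's own z axis and vertical below 0.3 rad and contact force between each of vial_thick, vial_slim and the fingers below 0.05 N and x of vial_slim_mid in the frame of pocket_small between -0.01 and 0.01 m and y of vial_slim_mid in the frame of pocket_small between -0.01 and 0.01 m and z of vial_slim_mid in the frame of pocket_small between 0.005 and 0.017 m and z of carrier_handle in the frame of dock below 0.11 m), for 0.2 s.
At the end, for the whole second after the job is handed in: The carrier is held by the fingers 60 to 160 mm above its parked height, within 0.12 rad of level, still (under 20 mm/s and 0.1 rad/s) and clear of the dock, with each vial upright in its own pocket within 3.5 mm of the pocket's floor and not touched by the fingers (x of vial_thick_mid in the frame of pocket_large between -0.01 and 0.01 m and y of vial_thick_mid in the frame of pocket_large between -0.01 and 0.01 m and z of vial_thick_mid in the frame of pocket_large between 0.005 and 0.017 m and angle between each of vial_thick_mid, vial_slim_mid's own z axis and vertical below 0.3 rad and contact force between each of vial_thick, vial_slim and the fingers below 0.05 N and x of vial_slim_mid in the frame of pocket_small between -0.01 and 0.01 m and y of vial_slim_mid in the frame of pocket_small between -0.01 and 0.01 m and z of vial_slim_mid in the frame of pocket_small between 0.005 and 0.017 m and z of carrier_handle in the frame of dock between 0.167 and 0.267 m and angle between carrier_handle's own z axis and vertical below 0.12 rad and contact force between carrier and the fingers above 1 N and contact force between carrier and dock below 0.05 N and linear speed of carrier below 0.02 m/s and angular speed of carrier below 0.1 rad/s); the arm keeps its last pose, push and grip.
It fails at once if a vial tips over (angle between any of vial_thick_mid, vial_slim_mid's own z axis and vertical above 0.7 rad).
It fails at once if the carrier tips (angle between carrier_handle's own z axis and vertical above 0.4 rad).
It fails at once if the short jar, dropper bottle or cup is disturbed (distance of any of short_jar, dropper, med_cup from where it was at the start of the episode above 0.03 m).
It also fails if it takes over 72 s, if anything falls off the work surface, if the arm or the gripper's body presses on something with over 40 N, if the wrist force passes 120 N, or if a joint passes its speed limit or range.

## Robot

A 6-joint arm with a two-finger parallel gripper is mounted at the origin on the work surface. World frame = base frame: x ahead of the robot, y to its left, z up, the work surface at z = 0. Lengths are in m, angles in degrees, forces in N, time in s.
With the tool pointing down it reaches from about 0.35 to 0.775 m from the base axis. Payload 5.5 kg.
Tool frame: the origin (TCP) lies between the finger pads; the fingertips stand 22 mm ahead of it and the grasp point (between the pads) lies 3 mm ahead of it; y points along the fingers, x is the direction in which the jaws open and shut, and the axes are right-handed (so a half turn about y gives the same grasp; the last joint's range is limited). The gripper opens to 85 mm and grips with 20 to 120 N. Pads are 22 mm wide; open, the fingers measure 114 mm over their backs; the gripper's body (76 mm by 85 mm) begins 54 mm behind the grasp point. The pads swing forward as they close: fully open they stand 13 mm farther back than shut.
Start: joints at [-78.644, 17.945, 2.641, 74.691, 0, 82.002], TCP at [0.191, -0.543, 0.253] pointing down, gripper open.
Joint ranges: [-158.12, 158.12], [-49.38, 96.58], [-58.88, 72.47], [-126.05, 133.96], [-84.25, 85.87], [-180, 180]. Speed limits (degrees/s): [147.25, 147.25, 180, 180, 180, 180].

## Interface

Orientations are given as a 3x3 rotation matrix whose columns are the frame's x, y, z axes.
In Python, from plant import r gives the robot as it stands. The module is installed in compiled form; this text tells all that it offers.
- The arm moves only by the tool step_arm, never from a script. Its argument "series" is a list of rows, each a list of 3 entries, a list of its own where there are three numbers: the shift along the tool's x, y, z in cm, then the turn about the tool's y in rad, then the opening, from 0 (shut) to 1 (fully open). In form: [[[tx, ty, tz], twist, hand], ...]. A call has 1 to 12 rows; each row is the pose to reach, as a shift and turn from the pose commanded when the call began, along the tool's axes at that moment; what a row does not reach only later rows make up. A row lasts 1/8 s, in which the tool goes at most 62.5 mm and 10.7 degrees, less where a joint would pass 70% of its speed; a pose out of reach is approached as far as the arm can. A call with a gripper value outside its range is refused whole. The fingers move at their own pace and stop on an object; "force" is the grip in N (left out, the last holds). Time passes only in rows, so rows that repeat a pose let the fingers close. It gives the time, the measured TCP pose, the force and the opening at its end, in the units of the state.
- r.state(): the state, without advancing time (a new reading comes with each control period).
- r.grab_frame(name): name is "scene" or "top"; returns the picture (400x640x3 uint8, red, green, blue); there is no depth.
- r.camera_params(name): a dict with "K" (3x3 intrinsics, pixels), "position" and "rotation" of the camera in the world. Camera axes: x right, y down, z forward; pixel columns grow to the right and rows downward; lengths in m; the calibration is good to about 2 mm. A picture is of the moment at which its call begins. camera_params takes no time and is no camera call.
- r.job_done(): hands the job in, once; it reports no verdict.
The state is a dict: "clock": time; "qpos": joint angles; "qd": joint speeds; "tau": joint torques, N m; "tcp_pos": TCP position; "tcp_rot": TCP orientation; "ft_force": force on the tool from outside, world axes, zero at the start; "torque": the same for the moment, N m; "width": finger opening in m.
Only numpy, scipy, OpenCV 4.12 (cv2) and the standard library are available. Lean on these libraries where they do the work, as an engineer would, in place of code of your own. Each camera call takes 0.05 s, during which the arm holds its last target. There are 200 camera calls.

## Working session

There is one attempt and no reset: what is moved stays moved. The work goes in short steps, Python scripts to look and compute and a tool call to move; the robot and the scene stay as the last step left them, time stands still between calls to the robot, and variables do not carry over. Pictures are saved under pics/ and viewed, about 8 in all and at most 12, crops included, and the job is handed in when it is done.

Besides the shell and the picture viewer there is one more tool, called after "Call:" as name(argument=value, ...), one argument or row to a line, values as JSON. step_arm: Moves the arm, as the interface text tells. Its arguments: {"type":"object","properties":{"series":{"type":"array","items":{"type":"array"}},"force":{"type":"number"}},"required":["series"]}

```bash
mkdir -p pics && python3 - <<'E'
from plant import r
import cv2,numpy as np
np.set_printoptions(precision=4,suppress=True)
s=r.state();print({k:np.round(v,4) for k,v in s.items()})
for n in("scene","top"):
    f=r.grab_frame(n);cv2.imwrite(f"pics/{n}0.png",f[:,:,::-1]);c=r.camera_params(n);print(n,c)
E
```

```text
{'clock': np.float64(0.0), 'qpos': array([-78.6434,  17.9924,   2.578 ,  74.6892,   0.0007,  82.0021]), 'qd': array([-0.0595, -0.0304,  0.0507,  0.1476,  0.0636,  0.0291]), 'tau': array([  0.0002, -48.0631,  29.8531,   0.0197,  -0.0002,  -0.    ]), 'tcp_pos': array([ 0.1905, -0.5421,  0.2524]), 'tcp_rot': array([[ 0.3314, -0.0003,  0.9435],
       [-0.9435,  0.0018,  0.3314],
       [-0.0018, -1.    ,  0.0003]]), 'ft_force': array([0.3179, 0.4755, 0.1256]), 'torque': array([-0.0245, -0.0332, -0.0126]), 'width': np.float64(0.0852)}
scene {'K': array([[440.3459,   0.    , 320.7091],
       [  0.    , 440.3459, 193.7383],
       [  0.    ,   0.    ,   1.    ]]), 'position': array([ 1.2686, -0.1322,  0.6317]), 'rotation': array([[ 0.1488,  0.6196, -0.7707],
       [ 0.9889, -0.0904,  0.1182],
       [ 0.0036, -0.7797, -0.6261]])}
top {'K': array([[420.3956,   0.    , 322.2314],
       [  0.    , 420.3956, 198.0476],
       [  0.    ,   0.    ,   1.    ]]), 'position': array([ 0.5253, -0.0471,  0.9665]), 'rotation': array([[-0.0097, -0.996 ,  0.0888],
       [-0.9994,  0.0125,  0.0317],
       [-0.0327, -0.0884, -0.9955]])}
```

View pics/top0.png

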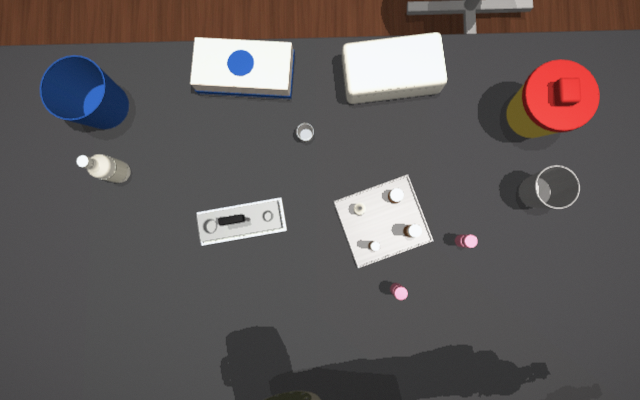

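View pics/scene0.png

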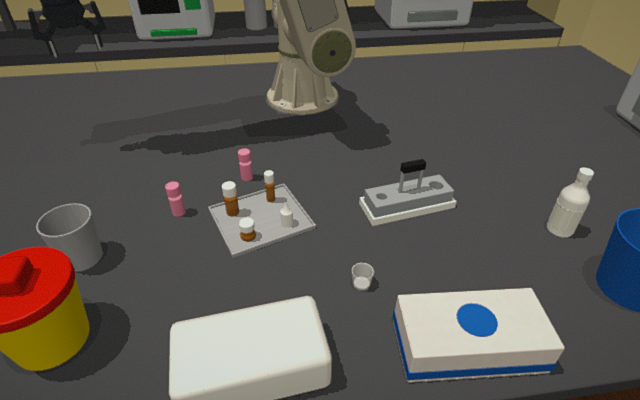

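Candidates for the thick vial, as top-view / scene pixels:
- Amber with white cap: (413,231) / (231,199). It is wide and tall, so this is my choice.
- Slim amber vial: (374,246) / (269,187).
- Short jar: (396,196) / (247,229).
- Dropper: (359,209) / (287,215).
- Pink decoys: (400,293) / (245,165) and (468,241) / (175,199).

The carrier is at (240,221) in the top view, with the large pocket to the left at (211,227). I'll check this in one close crop.

```bash
cat > h.py <<'E'
import numpy as np,cv2
from plant import r
np.set_printoptions(precision=4,suppress=True)
def ray(n,uv):
    c=r.camera_params(n);d=np.array(c['rotation'])@np.linalg.inv(c['K'])@np.array([uv[0],uv[1],1.])
    return np.array(c['position']),d
def onz(n,uv,z):
    p,d=ray(n,uv);return p+d*(z-p[2])/d[2]
def proj(n,P):
    c=r.camera_params(n);q=np.array(c['K'])@(np.array(c['rotation']).T@(np.array(P)-c['position']));return q[:2]/q[2]
E
python3 - <<'E'
from h import *
t=cv2.imread('pics/top0.png');s=cv2.imread('pics/scene0.png')
a=cv2.resize(t[172:270,190:440],None,fx=3,fy=3,interpolation=cv2.INTER_CUBIC)
b=cv2.resize(s[140:255,160:460],None,fx=2.5,fy=2.5,interpolation=cv2.INTER_CUBIC)
cv2.imwrite('pics/crop1.png',np.vstack([a,b]))
for n,u,z in [('top',(413,231),.08),('scene',(229,186),.08),('top',(374,246),.08),('scene',(269,174),.08),('top',(231,220),.117),('scene',(413,164),.117),('top',(211,227),.044),('top',(268,216),.044)]:print(n,u,onz(n,u,z))
E
```

```text
top (413, 231) [ 0.5329 -0.2079  0.08  ]
scene (229, 186) [ 0.5375 -0.2097  0.08  ]
top (374, 246) [ 0.5025 -0.1261  0.08  ]
scene (269, 174) [ 0.5077 -0.1264  0.08  ]
top (231, 220) [0.5586 0.1661 0.117 ]
scene (413, 164) [0.5664 0.1658 0.117 ]
top (211, 227) [0.5465 0.2288 0.044 ]
top (268, 216) [0.5694 0.1023 0.044 ]
```

View pics/crop1.png

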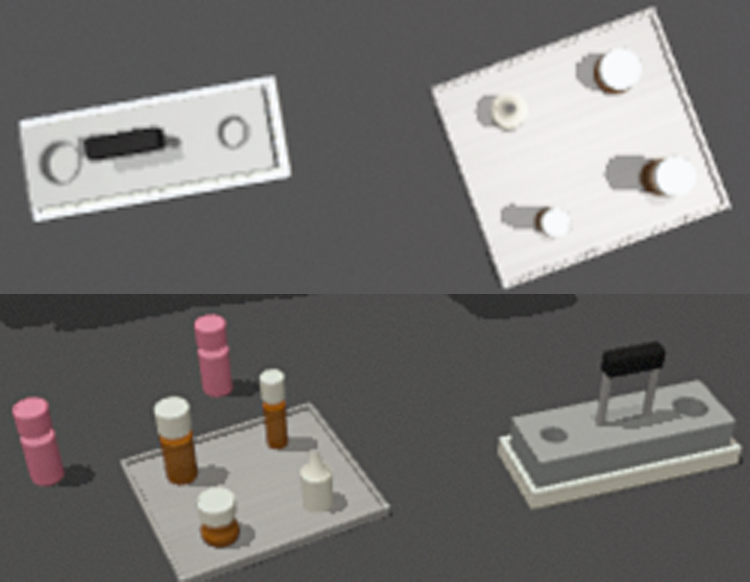

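```bash
cat >> h.py <<'E'
def tri(obs):
    A=np.zeros((3,3));b=np.zeros(3)
    for n,uv in obs:
        p,d=ray(n,uv);d=d/np.linalg.norm(d);M=np.eye(3)-np.outer(d,d);A+=M;b+=M@p
    X=np.linalg.solve(A,b);return X,[np.round(proj(n,X)-uv,2) for n,uv in obs]
def blob(mask,box,k=4,near=None):
    """upsampled-mask blobs in box (x0,y0,x1,y1): area px, centroid, bbox"""
    x0,y0,x1,y1=box;n,l,st,c=cv2.connectedComponentsWithStats(mask)
    return [(st[i,4]/k/k,np.round((c[i]+.5)/k-.5+[x0,y0],2),np.round(st[i,:4]/k,1)) for i in range(1,n) if st[i,4]>k*k*6]
def crop(img,box,k=4):
    x0,y0,x1,y1=box;return cv2.resize(img[y0:y1,x0:x1],None,fx=k,fy=k,interpolation=cv2.INTER_CUBIC)
E
python3 - <<'E'
from h import *
t=cv2.imread('pics/top0.png');s=cv2.imread('pics/scene0.png')
g=cv2.cvtColor(t,6);print(g[231,398:425]);print(g[246,362:384]);print(cv2.cvtColor(s,6)[180:195,229], s[180:215:3,229])
def show(nm,img,box,f):
    c=crop(img,box).astype(int);print(nm,blob(f(c).astype(np.uint8),box))
gray=lambda c:c.mean(2)
for th in(225,238):
  show('topthick',t,(400,220,428,242),lambda c:gray(c)>th)
  show('topslim',t,(364,236,384,256),lambda c:gray(c)>th)
for th in(150,175):
  show('scthick',s,(215,176,245,225),lambda c:gray(c)>th)
  show('scslim',s,(258,165,280,205),lambda c:gray(c)>th)
show('tophandle',t,(205,200,262,240),lambda c:gray(c)<45)
show('schandle',s,(390,150,440,182),lambda c:gray(c)<35)
d=crop(t,(185,185,300,260));print('dock')
for th in(90,130):
  m=(d.mean(2)>th).astype(np.uint8);cs,_=cv2.findContours(m,0,1);c=max(cs,key=cv2.contourArea);R=cv2.minAreaRect(c)
  bx=(cv2.boxPoints(R)+.5)/4-.5+[185,185];P=np.array([onz('top',q,.016) for q in bx]);print(P,P.mean(0),np.linalg.norm(P-np.roll(P,1,0),axis=1))
m=s[185:215:1,360:460].mean(2).astype(int);print('large',s[180:192,428:448].mean(2).astype(int));print('small',s[191:202,372:390].mean(2).astype(int))
E
```

```text
[155 154 155 154 141  85  51  51  80 125 168 245 250 250 250 250 250 250
 250 250 250 250 250 249 243 242 242]
[160 160 161 159 157 146  93  66 157 241 250 250 250 250 250 250 249 242
 234 237 237 237]
[ 92 188 221 221 220 219 220 221 223 182 149 146 148 147 148] [[ 89  92  92]
 [213 224 219]
 [213 222 218]
 [173 184 182]
 [136 148 151]
 [135 148 151]
 [ 60  97 140]
 [ 24  71 112]
 [ 29  67 105]
 [ 23  63 104]
 [ 18  59  99]
 [  8  51  93]]
topthick [(np.float64(418.875), array([415.2, 231.1]), array([ 0.,  0., 28., 22.]))]
topslim [(np.float64(311.1875), array([374.97, 245.64]), array([ 0.,  0., 20., 20.]))]
topthick [(np.float64(15.375), array([403.08, 220.54]), array([0. , 0. , 9. , 2.5])), (np.float64(320.3125), array([416.75, 232.43]), array([ 0.,  0., 28., 22.]))]
topslim [(np.float64(131.5), array([377.07, 243.15]), array([ 0.8,  0. , 19.2, 16.5]))]
scthick [(np.float64(122.75), array([227.51, 186.67]), array([ 6.8,  5. , 13.8, 15.8])), (np.float64(57.6875), array([241.42, 203.55]), array([23.2, 22.5,  6.8, 10.8])), (np.float64(344.4375), array([226.73, 217.36]), array([ 0. , 
[... 2170 characters left out ...]
163 163 163 162 162 162]
 [162 161 163 164 159 148 136 128 120 116 129 134 149 162 163 163 163 162]
 [162 162 163 157 129 109 102 100  95  96 100 100 108 136 156 164 164 162]
 [162 163 163 152 112  88  90  93  97  96  98  97  97 107 132 156 163 162]
 [163 163 165 156 116  89  89  94  95  98 102 103 100  98 111 150 161 163]
 [163 162 163 161 134 101  91  91  93  96  99 103 100  97 106 150 163 163]
 [164 162 163 164 159 143 118 102  98  95  98 100 101 113 136 160 162 162]
 [164 163 162 162 163 163 156 145 139 129 127 131 139 152 160 163 163 161]
 [161 164 162 162 163 164 163 161 161 159 158 159 161 163 163 163 162 162]
 [137 160 164 163 162 162 163 163 164 162 165 162 163 162 163 162 163 163]]
```

```bash
python3 - <<'E'
from h import *
t=cv2.imread('pics/top0.png');s=cv2.imread('pics/scene0.png')
def get(img,box,f,near):
    c=crop(img,box).astype(float).mean(2);B=blob(f(c).astype(np.uint8),box)
    return min(B,key=lambda b:np.linalg.norm(b[1]-near))
r1=dict(
 thick=[('top',get(t,(400,218,432,244),lambda c:c>246.5,(415,231))),('scene',get(s,(215,176,245,225),lambda c:c>184,(229,186)))],
 slim=[('top',get(t,(364,236,386,258),lambda c:c>245.5,(375,246))),('scene',get(s,(258,165,280,205),lambda c:c>184,(268,173)))],
 handle=[('top',get(t,(205,200,262,240),lambda c:c<55,(230,220))),('scene',get(s,(390,150,440,182),lambda c:c<45,(413,165)))],
 small=[('scene',get(s,(368,188,392,204),lambda c:c<130,(381,196)))])
for k,o in r1.items():
    for n,b in o:print(k,n,b, onz(n,b[1],dict(thick=.08,slim=.08,handle=.107,small=.044)[k]))
    if len(o)>1:print('   tri',tri([(n,b[1]) for n,b in o]))
for n,x0,x1,y0,y1 in[('L',200,222,216,238),('S',258,278,206,226)]:print(n);print(t[y0:y1,x0:x1].mean(2).astype(int))
y=np.array([-.161,.987,0]);H=np.array([.5599,.1692,0])
for nm,P in[('L',H+.065*y+[0,0,.044]),('S',H-.065*y+[0,0,.044]),('H',H+[0,0,.107])]:print(nm,P,proj('top',P),proj('scene',P))
E
```

```text
thick top (np.float64(115.6875), array([415.23, 230.38]), array([ 9.5,  6.5, 12.5, 12.5])) [ 0.5341 -0.2126  0.08  ]
thick scene (np.float64(83.8125), array([228.05, 185.17]), array([ 7. ,  5.5, 13.2,  8.2])) [ 0.5344 -0.2116  0.08  ]
   tri (array([ 0.5342, -0.2121,  0.0799]), [array([-0.23, -0.  ]), array([-0.23, -0.02])])
slim top (np.float64(51.5), array([375.13, 245.8 ]), array([7.5, 5.5, 8.2, 9. ])) [ 0.5029 -0.1284  0.08  ]
slim scene (np.float64(38.5), array([268.17, 172.81]), array([6.2, 5.5, 9. , 5.8])) [ 0.5031 -0.1279  0.08  ]
   tri (array([ 0.5029, -0.1282,  0.0799]), [array([-0.13, -0.01]), array([-0.12, -0.  ])])
handle top (np.float64(170.4375), array([231.13, 219.46]), array([13.5, 15.2, 26.2,  9.5])) [0.5601 0.1684 0.107 ]
handle scene (np.float64(254.0), array([412.84, 165.91]), array([10.5,  9.2, 25.5, 14.2])) [0.5594 0.1691 0.107 ]
   tri (array([0.5601, 0.1685, 0.1075]), [array([-0.14, -0.03]), array([-0.14,  0.02])])
small scene (np.float64(53.8125), array([381.04, 195.92]), array([ 8. ,  5.2, 11. ,  6.2])) [0.571  0.1043 0.044 ]
L
[[210 210 209 210 211 211 21
[... 3216 characters left out ...]
 219 220 221 218 201 167 146 171 191 185 155 177 204 221 222 222 223
  223 223]
 [220 220 220 220 221 219 209 196 180 173 181 194 210 221 222 222 222 222
  223 224]
 [219 220 221 220 220 220 221 220 219 214 218 222 222 221 221 222 223 223
  223 223]
 [220 221 220 220 221 221 221 221 220 221 221 221 222 221 222 222 222 222
  223 223]
 [220 220 220 220 221 220 221 221 221 221 222 221 222 223 223 222 223 223
  223 222]
 [220 220 220 220 221 221 221 221 221 221 222 222 221 221 222 222 223 223
  223 223]]
L [0.5494 0.2334 0.044 ] [208.9868 225.6718] [435.8112 184.4334]
S [0.5704 0.105  0.044 ] [266.7659 215.5572] [381.325  195.7054]
H [0.5599 0.1692 0.107 ] [230.7271 219.55  ] [412.9517 166.0515]
```

```bash
cat >> h.py <<'E'
def go(P,yaw):
    """shift (cm, tool axes) and twist (rad) from the present pose to world P, tool-x yaw in deg"""
    s=r.state();R=np.array(s['tcp_rot']);p=np.array(s['tcp_pos']);y=np.degrees(np.arctan2(R[1,0],R[0,0]))
    print('t',s['clock'],'tcp',p,'yaw',round(y,2),'F',np.array(s['ft_force']),'w',s['width'],'shift cm',R.T@(np.array(P)-p)*100,'twist',round(-np.radians(yaw-y),4))
E
python3 - <<'E'
from h import *
t=cv2.imread('pics/top0.png')
for nm,box,th in[('L',(199,214,217,238),200),('S',(258,206,277,226),208)]:
    c=crop(t,box).astype(float).mean(2);m=(c<th).astype(np.uint8);cs,_=cv2.findContours(m,0,1);k=max(cs,key=cv2.contourArea)
    e=cv2.fitEllipse(cv2.convexHull(k));u=(np.array(e[0])+.5)/4-.5+box[:2];print(nm,u,np.array(e[1])/4,onz('top',u,.044))
go([.5342,-.2121,.17],9.26)
E
```

```text
L [210.4636 224.8602] [15.7986 19.1172] [0.5512 0.2301 0.044 ]
S [267.2083 215.5505] [11.9929 12.3619] [0.5704 0.1041 0.044 ]
t 0.1 tcp [ 0.1905 -0.5421  0.2525] yaw -70.65 F [0.3034 0.3007 0.1916] w 0.08571783116801181 shift cm [-19.7291   8.2911  43.3657] twist -1.3946
```

Call:
step_arm(
  series=[
    [[-2.0,0.5,4.3],-0.13,0.6],
    [[-4.4,1.0,9.6],-0.3,0.6],
    [[-6.8,2.0,15.0],-0.47,0.6],
    [[-9.2,3.0,20.3],-0.64,0.6],
    [[-11.6,4.0,25.6],-0.81,0.6],
    [[-14.0,5.0,31.0],-0.98,0.6],
    [[-16.4,6.0,36.0],-1.13,0.6],
    [[-18.2,7.0,40.0],-1.26,0.6],
    [[-19.3,8.0,42.5],-1.35,0.6],
    [[-19.7,8.3,43.3],-1.395,0.6],
    [[-19.7,8.3,43.3],-1.395,0.6],
  ],
  force=30,
)

```text
clock: 1.48
tcp_pos: [0.5334, -0.213, 0.1699]
tcp_rot: [[0.987, -0.001, -0.161], [0.161, 0.0, 0.987], [-0.001, -1.0, 0.0]]
ft_force: [-0.4, -0.6, 1.2]
width: 0.0514
```

```bash
python3 - <<'E'
from h import *
go([.5342,-.2121,.068],9.26);print(r.state()['qpos'])
f=r.grab_frame('scene');cv2.imwrite('pics/s1.png',f[:,:,::-1]);g=r.grab_frame('top')
a=cv2.resize(f[100:250,160:360,::-1],None,fx=2.5,fy=2.5);b=cv2.resize(g[130:290,300:500,::-1],None,fx=2,fy=2);b=cv2.copyMakeBorder(b,0,375-320,0,0,0) if 1 else b
cv2.imwrite('pics/v1.png',np.hstack([a[:, :400],b[:375]]))
E
```

```text
t 1.475 tcp [ 0.5334 -0.213   0.1699] yaw 9.27 F [-0.3895 -0.5626  1.1586] w 0.05136552139161836 shift cm [ 0.1043 10.1875  0.0744] twist 0.0002
[-29.7641  20.0325  -6.2911  63.7456  -0.0242  50.9618]
```

View pics/v1.png

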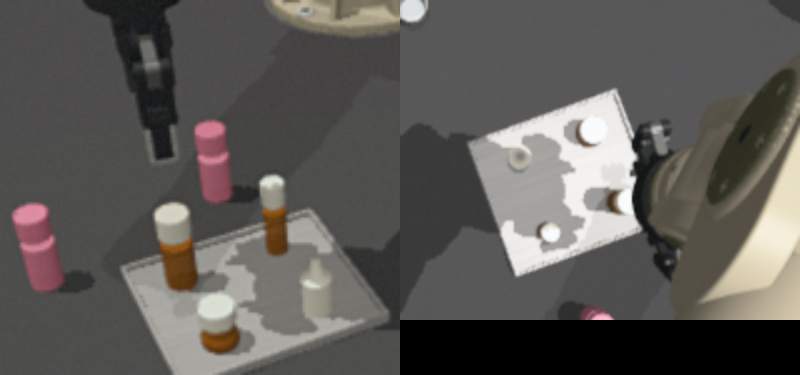

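The left part (scene) shows the fingertip at px (225,162), just above the thick vial's cap at (228,185). The right part (top) shows the gripper hiding the cap, with the jar, dropper and slim vial clear of the jaws. I'll go down and grip.

Call:
step_arm(
  series=[
    [[0.05,2,0.05],0,0.6],
    [[0.1,5,0.07],0,0.6],
    [[0.1,8,0.07],0,0.6],
    [[0.1,9.7,0.07],0,0.6],
    [[0.1,10.2,0.07],0,0.6],
    [[0.1,10.2,0.07],0,0.6],
    [[0.1,10.2,0.07],0,0.2],
    [[0.1,10.2,0.07],0,0.2],
    [[0.1,10.2,0.07],0,0.2],
    [[0.1,10.2,0.07],0,0.2],
  ],
)

```text
clock: 2.82
tcp_pos: [0.5354, -0.2129, 0.0695]
tcp_rot: [[0.987, 0.002, -0.161], [0.161, -0.002, 0.987], [0.001, -1.0, -0.002]]
ft_force: [-1.0, -0.5, 5.9]
width: 0.0269
```

Call:
step_arm(
  series=[
    [[0,-0.5,0],0,0.2],
    [[0,-2,0],0,0.2],
    [[0,-5,0],0,0.2],
    [[0,-8,0],0,0.2],
    [[0,-9.5,0],0,0.2],
    [[0,-10,0],0,0.2],
    [[0,-10,0],0,0.2],
  ],
)

```text
clock: 3.7
tcp_pos: [0.5345, -0.2122, 0.1679]
tcp_rot: [[0.987, -0.001, -0.161], [0.161, 0.0, 0.987], [-0.0, -1.0, 0.0]]
ft_force: [-0.5, 0.2, -0.0]
width: 0.0269
```

```bash
python3 - <<'E'
from h import *
go([.5495,.2327,.17],9.26);print(r.state()['width'])
f=r.grab_frame('scene')[:,:,::-1];p=proj('scene',np.r_[r.state()['tcp_pos']]);print(p)
u,v=p.astype(int);cv2.imwrite('pics/v2.png',cv2.resize(f[v-60:v+90,u-70:u+90],None,fx=4,fy=4,interpolation=2));cv2.imwrite('pics/s2.png',f)
E
```

```text
t 3.7 tcp [ 0.5345 -0.2122  0.1679] yaw 9.28 F [-0.5354  0.1695 -0.0132] w 0.02690055900147488 shift cm [ 8.6623 -0.2009 43.6611] twist 0.0004
0.02690055900147488
[222.0094 149.1706]
```

View pics/v2.png

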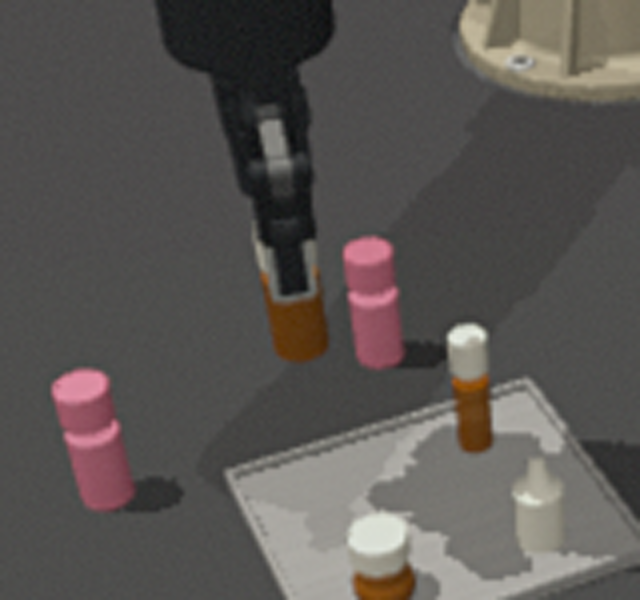

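The vial is gripped straight at the cap and hangs free; its foot is at crop (297,350). I'll carry it high over the handle to the large pocket.

Call:
step_arm(
  series=[
    [[0.3,-1.5,1.5],0,0.2],
    [[1.1,-3,5.5],0,0.2],
    [[2.1,-4.3,10.5],0,0.2],
    [[3.2,-4.5,16],0,0.2],
    [[4.3,-4.5,21.5],0,0.2],
    [[5.4,-4.5,27],0,0.2],
    [[6.5,-4.5,32.5],0,0.2],
    [[7.5,-4.5,37.5],0,0.2],
    [[8.3,-4.5,41.5],0,0.2],
    [[8.6,-4.5,43.2],0,0.2],
    [[8.66,-4.5,43.66],0,0.2],
    [[8.66,-4.5,43.66],0,0.2],
  ],
)

```text
clock: 5.25
tcp_pos: [0.5495, 0.2319, 0.2133]
tcp_rot: [[0.987, -0.0, -0.161], [0.161, -0.001, 0.987], [-0.0, -1.0, -0.001]]
ft_force: [-0.7, -0.4, -0.7]
width: 0.0268
```

```bash
python3 - <<'E'
from h import *
go([.5495,.2327,.122],9.26)
E
```

```text
t 5.25 tcp [0.5495 0.2319 0.2133] yaw 9.25 F [-0.6634 -0.4152 -0.6599] w 0.026844146000350504 shift cm [0.0134 9.1267 0.0823] twist -0.0001
```

Call:
step_arm(
  series=[
    [[0,1,0],0,0.2],
    [[0,4,0],0,0.2],
    [[0,7,0],0,0.2],
    [[0,8.7,0],0,0.2],
    [[0,9.1,0],0,0.2],
    [[0,9.1,0],0,0.2],
    [[0,9.1,0],0,0.2],
  ],
)

```text
clock: 6.12
tcp_pos: [0.5505, 0.2324, 0.1233]
tcp_rot: [[0.987, 0.002, -0.161], [0.161, 0.0, 0.987], [0.002, -1.0, 0.0]]
ft_force: [0.3, -0.2, -0.8]
width: 0.0269
```

```bash
python3 - <<'E'
from h import *
go([.5495,.2327,.122],9.26)
f=r.grab_frame('scene')[:,:,::-1];g=r.grab_frame('top')[:,:,::-1]
cv2.imwrite('pics/s3.png',f);cv2.imwrite('pics/t3.png',g)
cv2.imwrite('pics/v3.png',np.hstack([cv2.resize(f[90:220,360:460],None,fx=4,fy=4,interpolation=2),cv2.resize(g[150:280,160:260],None,fx=4,fy=4,interpolation=2)]))
p=np.array(r.state()['tcp_pos'])
for n in('scene',):print('axis foot expected',proj(n,p-[0,0,.063]),proj(n,p-[0,0,.035]),'pocket',proj(n,[.5495,.2327,.044]))
E
```

```text
t 6.125 tcp [0.5505 0.2324 0.1233] yaw 9.26 F [ 0.3016 -0.2057 -0.8317] w 0.02690757874494409 shift cm [-0.0915  0.1268  0.043 ] twist -0.0
axis foot expected [436.8671 178.7906] [439.0872 168.2501] pocket [435.5354 184.4776]
```

View pics/v3.png

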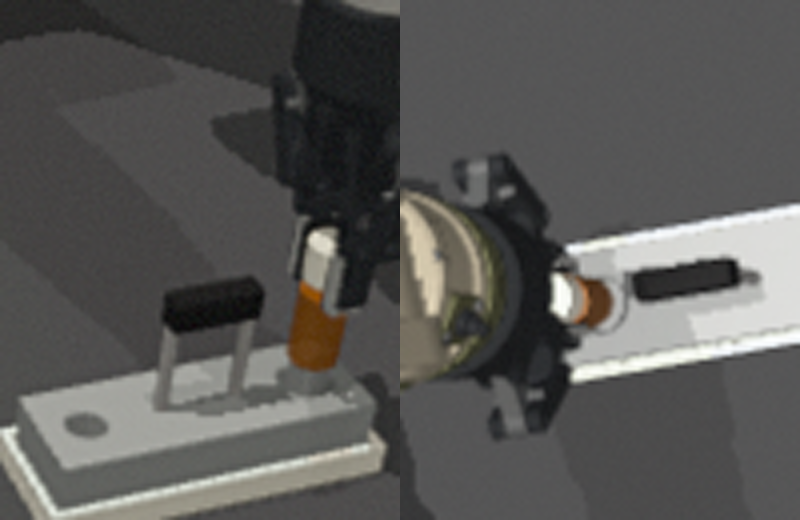

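```bash
python3 - <<'E'
from h import *
def orange(img,box):
    c=crop(img,box).astype(int);m=((c[...,2]-c[...,0]>45)&(c[...,2]>c[...,1]+15)).astype(np.uint8)
    cs,_=cv2.findContours(m,0,1);k=max(cs,key=cv2.contourArea)[:,0]
    q=(k+.5)/4-.5+box[:2];return m,q
for nm,box,T,tz in[('pics/s2.png',(205,150,245,195),[.5345,-.2122,.1679],None),('pics/s3.png',(425,150,455,190),[.5505,.2324,.1233],None)]:
    m,q=orange(cv2.imread(nm),box);R=cv2.minAreaRect(np.float32(q));print(nm,'ctr',R,'x',q[:,0].min(),q[:,0].max(),'y',q[:,1].min(),q[:,1].max())
    for v in range(m.shape[0]-8,0,-12):
        x=np.where(m[v])[0]
        if len(x)>20:print('row',(v+.5)/4-.5+box[1],(x.min()+.5)/4-.5+box[0],(x.max()+.5)/4-.5+box[0],'mid',(x.min()+x.max()+1)/8-.5+box[0])
    T=np.array(T)
    for h in(.063,.05,.035,.02):print('  exp',h,proj('scene',T-[0,0,h]))
m,q=orange(cv2.imread('pics/t3.png'),(190,210,225,240));print('top',q[:,0].min(),q[:,0].max(),q[:,1].min(),q[:,1].max());T=np.array([.5505,.2324,.1233])
print([proj('top',T-[0,0,h]) for h in(.063,.035,.011)])
# actual foot circle projected extremes
th=np.linspace(0,6.28,60)
for P in(T,T+[0,.004,0]):
    c=np.array([proj('scene',P-[0,0,.063]+.014*np.array([np.cos(a),np.sin(a),0])) for a in th]);d=np.array([proj('top',P-[0,0,.063]+.014*np.array([np.cos(a),np.sin(a),0])) for a in th])
    print('foot sc',c.min(0),c.max(0),'top',d.min(0),d.max(0))
E
```

```text
pics/s2.png ctr ((225.43751525878906, 167.06251525878906), (23.730052947998047, 13.679101943969727), 78.69007110595703) x 216.625 233.125 y 156.625 178.875
row 177.625 221.625 244.375 mid 233.0
row 174.625 220.125 244.375 mid 232.25
row 171.625 219.625 244.375 mid 232.0
row 168.625 219.125 244.375 mid 231.75
row 165.625 218.625 244.375 mid 231.5
row 162.625 217.875 244.375 mid 231.125
row 159.625 217.375 244.375 mid 230.875
row 156.625 217.125 244.375 mid 230.75
row 153.625 237.875 244.375 mid 241.125
row 150.625 237.875 244.375 mid 241.125
  exp 0.063 [226.1679 175.4319]
  exp 0.05 [225.3146 170.1783]
  exp 0.035 [224.3101 163.994 ]
  exp 0.02 [223.2837 157.6746]
pics/s3.png ctr ((439.00250244140625, 171.39173889160156), (12.72208309173584, 21.535446166992188), 9.865806579589844) x 431.875 445.625 y 159.875 182.125
row 181.625 436.125 441.375 mid 438.75
row 178.625 432.125 443.625 mid 437.875
row 175.625 431.875 444.375 mid 438.125
row 172.625 432.375 445.125 mid 438.75
row 169.625 433.125 445.625 mid 439.375
row 166.625 433.625 439.625 mid 436.625
row 163.625 434.375 440.125 mid 437.25
  exp 0.063 [436.8189 178.8044]
  exp 0.05 [437.8392 173.9583]
  exp 0.035 [439.0386 168.262 ]
  exp 0.02 [440.2623 162.4503]
top 203.125 211.625 218.875 230.625
[array([207.1719, 225.0033]), array([203.1148, 224.6761]), array([199.4283, 224.3789])]
foot sc [430.242  174.9747] [443.4215 182.7208] top [200.7897 218.5565] [213.5546 231.4613]
foot sc [432.0081 174.8189] [445.19   182.5576] top [198.9674 218.5767] [211.7288 231.4798]
```

The scene crop (left) shows the foot of the held vial at px (438,179), just above the large pocket at (435.5,184.5). The top crop (right) shows it slightly to the +y side of the rim. I'll correct by about 1 mm and enter the mouth gently.

Call:
step_arm(
  series=[
    [[-0.12,0.2,-0.05],0,0.2],
    [[-0.12,0.5,-0.05],0,0.2],
    [[-0.12,0.9,-0.05],0,0.2],
    [[-0.12,1.2,-0.05],0,0.2],
    [[-0.12,1.5,-0.05],0,0.2],
    [[-0.12,1.7,-0.05],0,0.2],
    [[-0.12,1.9,-0.05],0,0.2],
    [[-0.12,1.9,-0.05],0,0.2],
  ],
)

```text
clock: 7.22
tcp_pos: [0.5488, 0.2318, 0.1032]
tcp_rot: [[0.987, 0.0, -0.161], [0.161, -0.0, 0.987], [0.0, -1.0, -0.0]]
ft_force: [0.3, 0.4, 0.1]
width: 0.0267
```

```bash
python3 - <<'E'
from h import *
go([.5495,.2327,.084],9.26);q=np.array(r.state()['torque']);print(q)
E
```

```text
t 7.225 tcp [0.5488 0.2318 0.1032] yaw 9.28 F [0.3114 0.4173 0.1386] w 0.026740443715421825 shift cm [0.0854 1.9181 0.0781] twist 0.0003
[-0.0581 -0.1797  0.0299]
```

Force is near zero with the foot about 4 mm inside the mouth, so I'll continue down.

Call:
step_arm(
  series=[
    [[0,0.3,0],0,0.2],
    [[0,0.6,0],0,0.2],
    [[0,0.9,0],0,0.2],
    [[0,1.2,0],0,0.2],
    [[0,1.5,0],0,0.2],
    [[0,1.7,0],0,0.2],
    [[0,1.8,0],0,0.2],
    [[0,1.8,0],0,0.2],
  ],
)

```text
clock: 8.22
tcp_pos: [0.5486, 0.2318, 0.0851]
tcp_rot: [[0.987, -0.0, -0.161], [0.161, -0.0, 0.987], [-0.0, -1.0, -0.0]]
ft_force: [1.0, -0.1, -1.4]
width: 0.0276
```

Call:
step_arm(
  series=[
    [[0,0.1,0],0,0.2],
    [[0,0.2,0],0,0.2],
    [[0,0.25,0],0,0.2],
    [[0,0.25,0],0,0.2],
  ],
)

```text
clock: 8.72
tcp_pos: [0.5487, 0.2319, 0.0844]
tcp_rot: [[0.987, 0.001, -0.161], [0.161, 0.0, 0.987], [0.001, -1.0, 0.0]]
ft_force: [-1.9, -1.2, 10.5]
width: 0.0267
```

Contact at TCP z 0.0844 with 10 N matches the floor: 0.0695 on the tray plus 15 mm. I'll release and rise.

Call:
step_arm(
  series=[
    [[0,0.15,0],0,0.6],
    [[0,0.15,0],0,0.6],
    [[0,0.15,0],0,0.6],
    [[0,-1,0],0,0.6],
    [[0,-4,0],0,0.6],
    [[0,-8,0],0,0.6],
    [[0,-11,0],0,0.6],
    [[0,-12,0],0,0.6],
    [[0,-12,0],0,0.6],
  ],
)

```text
clock: 9.85
tcp_pos: [0.5489, 0.2319, 0.2032]
tcp_rot: [[0.987, 0.001, -0.161], [0.161, 0.0, 0.987], [0.001, -1.0, 0.0]]
ft_force: [0.2, 0.5, -0.4]
width: 0.0511
```

```bash
python3 - <<'E'
from h import *
go([.5029,-.1290,.2],9.26)
f=r.grab_frame('scene')[:,:,::-1];cv2.imwrite('pics/s4.png',f)
cv2.imwrite('pics/v4.png',cv2.resize(f[90:230,350:470],None,fx=4,fy=4,interpolation=2))
E
```

```text
t 9.85 tcp [0.5489 0.2319 0.2032] yaw 9.28 F [ 0.1894  0.491  -0.4204] w 0.05109962431034733 shift cm [-10.3594   0.3081 -34.8755] twist 0.0003
```

View pics/v4.png

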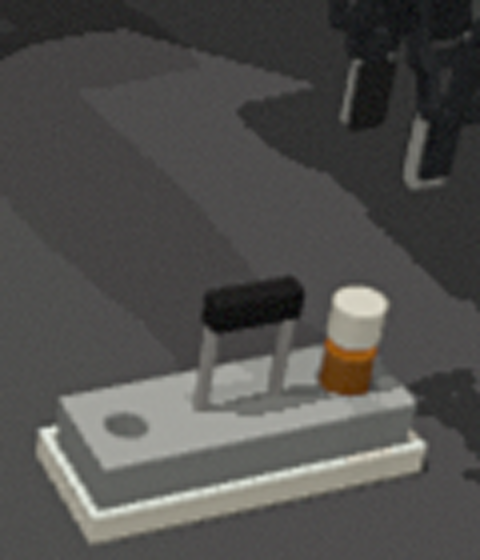

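The thick vial stands upright and deep in the large pocket (cap at crop (357,315)), and the fingers are clear. Next is the slim vial.

Call:
step_arm(
  series=[
    [[-0.5,0,-1.5],0,0.5],
    [[-1.6,0,-5.5],0,0.5],
    [[-3.2,0,-10.7],0,0.5],
    [[-4.8,0,-16],0,0.5],
    [[-6.4,0,-21.4],0,0.5],
    [[-8,0.5,-26.8],0,0.5],
    [[-9.4,1.5,-31.5],0,0.5],
    [[-10.1,2.5,-34.0],0,0.5],
    [[-10.36,3.3,-34.8],0,0.5],
    [[-10.36,3.3,-34.8],0,0.5],
    [[-10.36,3.3,-34.8],0,0.5],
  ],
)

```text
clock: 11.28
tcp_pos: [0.5024, -0.1274, 0.1697]
tcp_rot: [[0.987, -0.0, -0.162], [0.162, 0.0, 0.987], [-0.0, -1.0, 0.0]]
ft_force: [-0.8, 0.4, 0.1]
width: 0.0426
```

```bash
python3 - <<'E'
from h import *
go([.5029,-.1283,.068],9.26)
E
```

```text
t 11.275 tcp [ 0.5024 -0.1274  0.1697] yaw 9.35 F [-0.7783  0.4035  0.0601] w 0.04257904925619897 shift cm [ 0.0375 10.1749 -0.1037] twist 0.0016
```

Call:
step_arm(
  series=[
    [[0.03,2,-0.08],0,0.5],
    [[0.03,5,-0.08],0,0.5],
    [[0.03,8,-0.08],0,0.5],
    [[0.03,9.7,-0.08],0,0.5],
    [[0.03,10.2,-0.08],0,0.5],
    [[0.03,10.2,-0.08],0,0.5],
    [[0.03,10.2,-0.08],0,0.05],
    [[0.03,10.2,-0.08],0,0.05],
    [[0.03,10.2,-0.08],0,0.05],
    [[0.03,10.2,-0.08],0,0.05],
    [[0.03,10.2,-0.08],0,0.05],
  ],
)

```text
clock: 12.65
tcp_pos: [0.5037, -0.1293, 0.0688]
tcp_rot: [[0.987, 0.002, -0.161], [0.161, -0.0, 0.987], [0.002, -1.0, -0.001]]
ft_force: [-0.3, 0.4, 6.0]
width: 0.0188
```

```bash
python3 - <<'E'
from h import *
go([.5697,.1035,.215],9.26)
E
```

```text
t 12.65 tcp [ 0.5037 -0.1293  0.0688] yaw 9.28 F [-0.2911  0.4215  5.9623] w 0.018831174765075964 shift cm [ 10.2936 -14.6197  21.8988] twist 0.0004
```

Call:
step_arm(
  series=[
    [[0,-0.5,0],0,0.05],
    [[0,-3,0],0,0.05],
    [[0.2,-7,0.4],0,0.05],
    [[1.4,-10,3],0,0.05],
    [[3.5,-11,7.4],0,0.05],
    [[6,-11.3,12.8],0,0.05],
    [[8.3,-11.3,17.6],0,0.05],
    [[9.7,-11,20.6],0,0.05],
    [[10.2,-9,21.8],0,0.05],
    [[10.29,-6.5,21.9],0,0.05],
    [[10.29,-5.5,21.9],0,0.05],
    [[10.29,-5.5,21.9],0,0.05],
  ],
)

```text
clock: 14.15
tcp_pos: [0.5685, 0.1033, 0.1221]
tcp_rot: [[0.987, -0.002, -0.161], [0.161, -0.0, 0.987], [-0.002, -1.0, -0.0]]
ft_force: [0.0, 0.2, -0.1]
width: 0.0188
```

```bash
python3 - <<'E'
from h import *
go([.5697,.1035,.103],9.26)
f=r.grab_frame('scene')[:,:,::-1];g=r.grab_frame('top')[:,:,::-1]
cv2.imwrite('pics/s5.png',f);cv2.imwrite('pics/t5.png',g)
cv2.imwrite('pics/v5.png',np.hstack([cv2.resize(f[90:220,350:450],None,fx=4,fy=4,interpolation=2),cv2.resize(g[150:280,200:300],None,fx=4,fy=4,interpolation=2)]))
T=np.array(r.state()['tcp_pos'])
m=None
box=(370,160,395,200);c=crop(f,box).astype(int);m=((c[...,2]-c[...,0]>45)&(c[...,2]>c[...,1]+15))
for v in range(0,m.shape[0],8):
    x=np.where(m[v])[0]
    if len(x)>10:print('row',(v+.5)/4-.5+box[1],(x.min()+.5)/4-.5+box[0],(x.max()+.5)/4-.5+box[0],'mid',(x.min()+x.max()+1)/8-.5+box[0])
for h in(.063,.05,.035,.02):print('  exp',h,proj('scene',T-[0,0,h]))
box=(245,200,285,230);c=crop(g,box).astype(int);m=((c[...,2]-c[...,0]>45)&(c[...,2]>c[...,1]+15));y,x=np.where(m);
if len(x):print('top',x.min()/4+box[0],x.max()/4+box[0],y.min()/4+box[1],y.max()/4+box[1])
a=np.linspace(0,6.28,60);d=np.array([proj('top',T-[0,0,.063]+.01*np.array([np.cos(b),np.sin(b),0])) for b in a]);print('exp foot top',d.min(0),d.max(0))
E
```

```text
t 14.15 tcp [0.5685 0.1033 0.1221] yaw 9.26 F [ 0.0334  0.2246 -0.1145] w 0.01883173030088963 shift cm [ 0.127   1.9134 -0.003 ] twist -0.0
row 177.625 378.375 380.875 mid 379.625
row 179.625 378.375 387.125 mid 382.75
row 181.625 378.125 386.875 mid 382.5
row 183.625 377.875 386.375 mid 382.125
row 185.625 377.625 386.375 mid 382.0
row 187.625 377.625 385.875 mid 381.75
row 189.625 377.875 385.625 mid 381.75
  exp 0.063 [381.1228 189.419 ]
  exp 0.05 [381.6818 184.5078]
  exp 0.035 [382.3393 178.7314]
  exp 0.02 [383.0106 172.8341]
exp foot top [261.7274 210.9403] [270.913  220.1667]
```

View pics/v5.png

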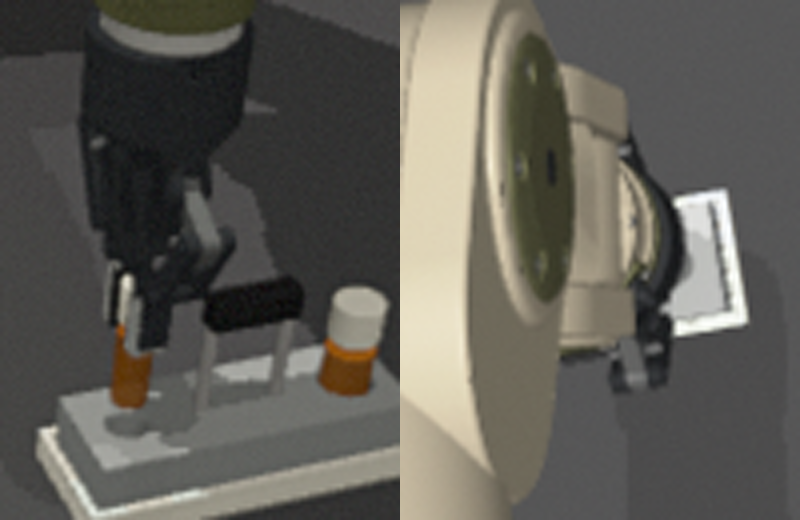

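The slim vial's foot (scene px 381.5,190) is directly above the small pocket at (381,196), with y within about 0.5 mm. The top view is blocked by the arm. I'll enter gently.

Call:
step_arm(
  series=[
    [[0.1,0.2,0.02],0,0.05],
    [[0.1,0.5,0.02],0,0.05],
    [[0.1,0.9,0.02],0,0.05],
    [[0.1,1.2,0.02],0,0.05],
    [[0.1,1.5,0.02],0,0.05],
    [[0.1,1.7,0.02],0,0.05],
    [[0.1,1.9,0.02],0,0.05],
    [[0.1,1.9,0.02],0,0.05],
  ],
)

```text
clock: 15.25
tcp_pos: [0.57, 0.104, 0.1036]
tcp_rot: [[0.987, -0.0, -0.161], [0.161, -0.0, 0.987], [-0.0, -1.0, -0.0]]
ft_force: [-0.4, 0.7, -0.9]
width: 0.0191
```

```bash
python3 - <<'E'
from h import *
go([.5697,.1035,.084],9.26);print(np.array(r.state()['torque']))
E
```

```text
t 15.25 tcp [0.57   0.104  0.1036] yaw 9.28 F [-0.444   0.73   -0.8842] w 0.019122139112500474 shift cm [-0.0381  1.9586 -0.0446] twist 0.0003
[-0.0012 -0.012   0.0313]
```

Call:
step_arm(
  series=[
    [[-0.02,0.3,-0.02],0,0.05],
    [[-0.02,0.6,-0.02],0,0.05],
    [[-0.02,0.9,-0.02],0,0.05],
    [[-0.02,1.2,-0.02],0,0.05],
    [[-0.02,1.5,-0.02],0,0.05],
    [[-0.02,1.7,-0.02],0,0.05],
    [[-0.02,1.85,-0.02],0,0.05],
    [[-0.02,1.85,-0.02],0,0.05],
  ],
)

```text
clock: 16.25
tcp_pos: [0.5699, 0.1038, 0.0852]
tcp_rot: [[0.987, -0.0, -0.161], [0.161, -0.0, 0.987], [-0.0, -1.0, -0.0]]
ft_force: [-0.4, -0.9, 0.2]
width: 0.0193
```

Call:
step_arm(
  series=[
    [[0,0.1,0],0,0.05],
    [[0,0.2,0],0,0.05],
    [[0,0.25,0],0,0.05],
    [[0,0.25,0],0,0.05],
  ],
)

```text
clock: 16.75
tcp_pos: [0.5701, 0.1038, 0.0838]
tcp_rot: [[0.987, 0.001, -0.161], [0.161, -0.0, 0.987], [0.001, -1.0, -0.0]]
ft_force: [-1.8, 0.2, 6.1]
width: 0.0192
```

Floor contact is at 0.0838, as predicted. I'll release, rise and move above the handle.

Call:
step_arm(
  series=[
    [[0,0.15,0],0,0.5],
    [[0,0.15,0],0,0.5],
    [[0,0.15,0],0,0.5],
    [[0,-1,0],0,0.5],
    [[0,-4,0],0,0.5],
    [[0,-8,0],0,0.6],
    [[0,-11,0],0,0.7],
    [[0,-12,0],0,0.7],
    [[0,-12,0],0,0.7],
  ],
)

```text
clock: 17.88
tcp_pos: [0.5702, 0.1038, 0.2032]
tcp_rot: [[0.987, 0.001, -0.161], [0.161, -0.0, 0.987], [0.001, -1.0, -0.0]]
ft_force: [0.5, 0.0, -0.5]
width: 0.06
```

```bash
python3 - <<'E'
from h import *
go([.5594,.1686,.2],9.26)
f=r.grab_frame('scene')[:,:,::-1];cv2.imwrite('pics/s6.png',f)
cv2.imwrite('pics/v6.png',cv2.resize(f[90:230,350:470],None,fx=4,fy=4,interpolation=2))
E
```

```text
t 17.875 tcp [0.5702 0.1038 0.2032] yaw 9.28 F [ 0.5253  0.0266 -0.4773] w 0.060048045931937515 shift cm [-0.0247  0.321   6.569 ] twist 0.0004
```

View pics/v6.png

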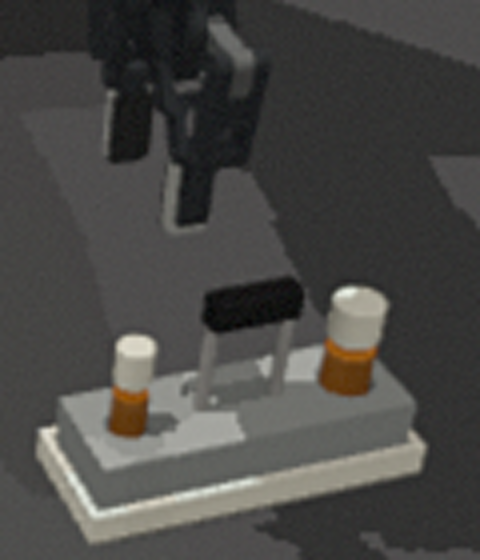

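Both vials stand upright and fully down (slim cap at crop (135,362), thick cap at (357,315)). Next is the handle grasp.

Call:
step_arm(
  series=[
    [[0,0,2],0,0.7],
    [[0,0.2,5],0,0.7],
    [[0,0.3,6.57],0,0.7],
    [[0,2,6.57],0,0.7],
    [[0,5,6.57],0,0.7],
    [[0,8,6.57],0,0.7],
    [[0,9.2,6.57],0,0.7],
    [[0,9.2,6.57],0,0.7],
  ],
  force=80,
)

```text
clock: 18.92
tcp_pos: [0.5586, 0.1688, 0.1098]
tcp_rot: [[0.987, -0.002, -0.162], [0.162, -0.001, 0.987], [-0.002, -1.0, -0.0]]
ft_force: [0.0, -0.1, 1.6]
width: 0.0596
```

```bash
python3 - <<'E'
from h import *
go([.5594,.1686,.110],9.26)
E
```

```text
t 18.925 tcp [0.5586 0.1688 0.1098] yaw 9.3 F [ 0.0075 -0.0885  1.6472] w 0.05963212638082924 shift cm [ 0.0796 -0.0154 -0.0298] twist 0.0007
```

Call:
step_arm(
  series=[
    [[0.04,0,0],0,0.4],
    [[0.04,0,0],0,0.2],
    [[0.04,0,0],0,0.05],
    [[0.04,0,0],0,0],
    [[0.04,0,0],0,0],
    [[0.04,0,0],0,0],
    [[0.04,0,0],0,0],
  ],
)

```text
clock: 19.8
tcp_pos: [0.56, 0.1687, 0.112]
tcp_rot: [[0.987, 0.001, -0.161], [0.161, 0.0, 0.987], [0.001, -1.0, -0.0]]
ft_force: [-3.0, 0.1, 6.4]
width: 0.0148
```

Call:
step_arm(
  series=[
    [[0,-0.2,0],0,0],
    [[0,-0.6,0],0,0],
    [[0,-1.2,0],0,0],
    [[0,-2.1,0],0,0],
    [[0,-3.2,0],0,0],
    [[0,-4.3,0],0,0],
    [[0,-5.4,0],0,0],
    [[0,-6.5,0],0,0],
    [[0,-7.6,0],0,0],
    [[0,-8.6,0],0,0],
    [[0,-9.4,0],0,0],
    [[0,-9.9,0],0,0],
  ],
)

```text
clock: 21.3
tcp_pos: [0.5599, 0.1687, 0.2103]
tcp_rot: [[0.987, 0.0, -0.161], [0.161, -0.0, 0.987], [0.0, -1.0, -0.0]]
ft_force: [0.2, -0.1, -4.1]
width: 0.0149
```

Call:
step_arm(
  series=[
    [[0,-0.2,0],0,0],
    [[0,-0.2,0],0,0],
    [[0,-0.2,0],0,0],
    [[0,-0.2,0],0,0],
    [[0,-0.2,0],0,0],
    [[0,-0.2,0],0,0],
    [[0,-0.2,0],0,0],
    [[0,-0.2,0],0,0],
  ],
)

```text
clock: 22.3
tcp_pos: [0.5598, 0.1687, 0.2118]
tcp_rot: [[0.987, 0.0, -0.161], [0.161, -0.0, 0.987], [0.0, -1.0, -0.0]]
ft_force: [-0.3, -0.4, -4.3]
width: 0.0146
```

```bash
python3 - <<'E'
from h import *
go([.5594,.1686,.21],9.26);print(np.array(r.state()['qd']))
f=r.grab_frame('scene')[:,:,::-1]
cv2.imwrite('pics/v7.png',cv2.resize(f[70:230,350:480],None,fx=3.7,fy=3.7,interpolation=2))
E
```

```text
t 22.3 tcp [0.5598 0.1687 0.2118] yaw 9.28 F [-0.3077 -0.4381 -4.2896] w 0.014566822016443815 shift cm [-0.0373  0.1771 -0.0037] twist 0.0004
[-0.0135  0.0537  0.0375 -0.0304 -0.018  -0.0357]
```

View pics/v7.png

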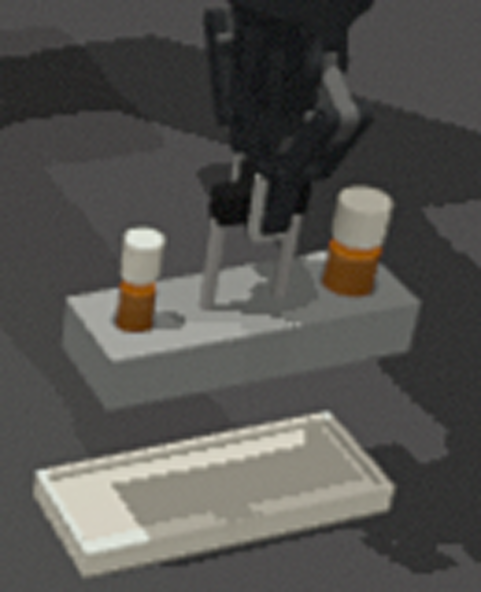

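The carrier hangs level and clear of the dock with both vials seated. The 4.3 N load matches about 0.43 kg. I'll hand it in.

```bash
python3 -c "
from plant import r
r.job_done();s=r.state();print(s['clock'],s['tcp_pos'],s['width'],s['ft_force'])"
```

```text
the job is handed in; nothing more can be done
the job is handed in; nothing more can be done
```

The job is handed in: both vials are in their pockets, and the arm is holding the loaded carrier about 10 cm above the dock. `job_done()` gave no verdict, and the state could not be read after hand-in.

**Vials:** I placed the thick vial in the large pocket and the slim one in the small pocket. Each met the floor at the height predicted from its tray pick: TCP z was 0.0844 m for the thick vial and 0.0838 m for the slim one, 15 mm above the pick heights. The contact force was 10 N and 6 N. I let both go while the carrier was still docked, and the picture afterwards showed both standing upright and fully down.

**Carrier:** I gripped the handle at 80 N and lifted it about 10 cm (TCP z from 0.112 to 0.212 m). At the last check, 22.3 s into the 72 s limit:
- The load was 4.3 N, matching a full carrier of about 0.43 kg.
- Joint speeds were near zero.
- The picture showed the carrier level and clear of the dock, with both vials upright.

**Disagreements:**
- The two cameras and the arm differed by about 0.5–1.4 mm. I corrected about 1 mm for this above the large pocket, and both vials went in without side force.
- The gripper reads about 1.1–1.2 mm narrow on parts of known size.
- The arm blocked the top view above the small pocket, so only the scene camera checked that alignment.
- I did not re-measure the jar, dropper bottle or cup at the end; I saw no contact with them.

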